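# Lock a stirrer's stand rod and prove it with a pull

### The job

The stand rod of the hotplate stirrer has only been dropped into its bayonet collar: press it down against its spring, turn it clockwise (seen from above) to the stop, so that its arm swings over the hot plate, and let it spring up into the notches. Then prove that the lock holds: pull straight up on the rod with about 15 N, never more than 25 N, for two seconds, and let go. Do not force the collar, and leave everything else on the bench where it is.

Things in the scene. Friction and masses are not known exactly. Their poses are not given: they have to be found in the camera images.
- stirrer: White hotplate stirrer, fixed: casing 220 x 240 mm, top 85 mm above the bench. Origin on the bench under its centre; x to its back, y to the left of someone facing its front panel (on the robot's side), z up. Round steel hot plate, 132 mm across, centred at (-20, 20) mm, top at 100 mm. The collar stands at its back right corner, axis at (75, -85) mm.
- collar: Black bayonet collar, 47 mm across, 21 mm high. Origin on its axis at the casing top (85 mm above the bench), z up; x level along its two facing notches, towards the hot plate's middle: the arm's direction when locked. The two entry slots, where the pin starts, lie 60 degrees counter-clockwise of x seen from above. Full-depth stops lie just past the notches. Play about 5 degrees either way.
- keeper: The roofs of the two notches, carried in the collar (same origin and axes): the locked pin bears up against them. Their height is set differently on each stirrer, and no pose tells it: the pin comes to rest 10 to 19 mm above the collar's origin. The spring alone holds it there with 2 to 6 N; above that a pull is met stiffly (roughly 20 N per mm of hand movement) and adds to it.
- stand: Loose stand, about 360 g: plain round steel rod, 12 mm thick, 250 mm long, with cross-pin, boss head and level arm. Origin: centre of the foot; z up the rod; x along the arm. Black boss head 128 to 162 mm above the foot, 30 mm square, a knob to 36 mm on its -y side, a small one on top to 171 mm at 24 mm along the arm. The foot runs in a bore with 0.6 mm clearance; the rod may lean 1 to 2 degrees.
- rod_top (a point): Centre of the rod's top end, 250 mm above its foot: about 286 mm above the bench at the start, 275 to 284 mm when locked. The rod is bare for 80 mm below it: grip it there from above, at any yaw.
- pin (a point): Centre of the cross-pin (4 mm thick, 33 mm long, parallel to the arm), 70 mm above the foot. Above the collar's origin it is 21 mm at the start; it must be below 4 mm to pass under the lands between slots and notches; bottom -5 mm; locked 10 to 19 mm. The spring under the foot pushes up with 5.4 N at the start and 0.35 N more per mm; turning depth takes about 8 N of push, the bottom 11 N.
- probe_clip (a point): Outer end of the arm (8 mm bar with a 16 mm probe clip), 145 mm from the rod's axis, 145 mm above the foot.
- dish: Low glass dish standing on the hot plate, 60 mm across, 42 mm high; leave it there. Origin: centre of its underside. The arm, pressed down, passes 8 mm or more above it.
- stirbar_box: White plastic box 30 x 45 x 16 mm on the casing's back left part; leave it. Origin: centre of its underside.
- beaker_a: Glass beaker, 70 mm across, 95 mm high, on the bench; leave it. Origin: centre of its underside.
- beaker_b: Glass beaker, 84 mm across, 110 mm high, on the bench; leave it. Origin: centre of its underside.
- spatula: Flat steel laboratory spatula, 185 mm long, 14 mm at its widest, 4 mm thick, lying on the bench; leave it. Origin: under its middle.
- spare_boss: Spare black boss head, 30 x 60 x 30 mm, lying on the bench; leave it. Origin: centre of its underside.

How it is judged:
On the way, in this order (a step that is already met when the one before it is completed fails the run):
1. the rod is pressed down and turned clockwise until its pin lies under the notches (angle between the x axis of stand and the x axis of collar, either way round below 0.22 rad and x of probe_clip in the frame of collar above 0.1 m and z of pin in the frame of collar below 0.006 m), for 0.05 s.
2. the rod has sprung up into the notches and is pulled up against their roofs with roughly 6 to 27 N (11 to 33 N with the spring's push) for a second (angle between the x axis of stand and the x axis of collar, either way round below 0.22 rad and x of probe_clip in the frame of collar above 0.1 m and z of pin in the frame of collar between 0.008 and 0.0215 m and horizontal distance between pin and collar below 0.004 m and contact force between stand and keeper between 11 and 33 N), for 1 s.
At the end, for the whole second after the job is handed in: The stand is at rest, upright within 4 degrees, its pin sprung up in the notches (centre 8 to 21.5 mm above the collar's origin), the arm along the collar's x within 0.22 rad, over the hot plate, and nothing holds it (angle between the x axis of stand and the x axis of collar, either way round below 0.22 rad and x of probe_clip in the frame of collar above 0.1 m and z of pin in the frame of collar between 0.008 and 0.0215 m and horizontal distance between pin and collar below 0.004 m and angle between stand's own z axis and vertical below 0.07 rad and linear speed of stand below 0.02 m/s); the robot touches nothing.
It fails at once if the locked rod is pulled against the notch roofs with more than 40 N (a pull of about 35 N) (contact force between stand and keeper above 40 N).
It fails at once if the stand is pressed, twisted or pulled against the stirrer with more than 70 N (all contacts added) (contact force between stand and stirrer above 70 N).
It fails at once if a bystander is moved by more than 30 mm (distance of any of dish, stirbar_box, beaker_a, beaker_b, spatula, spare_boss from where it was at the start of the episode above 0.03 m).
It also fails if it takes over 48 s, if anything falls off the work surface, if the arm or the gripper's body presses on something with over 40 N, if the wrist force passes 120 N, or if a joint passes its speed limit or range.

### The arm

A 7-joint arm with a two-finger parallel gripper is mounted at the origin on the work surface. World frame = base frame: x ahead of the robot, y to its left, z up, the work surface at z = 0. Lengths are in m, angles in rad, forces in N, time in s.
With the tool pointing down it reaches from about 0.4 to 0.875 m from the base axis. Payload 19.3 kg.
Tool frame: the origin (TCP) lies at the very end of the fingers, on their centre line; the grasp point (between the pads) lies 19 mm behind it; z points along the fingers, y is the line along which they close (so a half turn about z gives the same grasp; the last joint's range is limited). The gripper opens to 85 mm and grips with 20 to 120 N. Pads are 22 mm wide; open, the fingers measure 114 mm over their backs; the gripper's body (76 mm by 85 mm) begins 54 mm behind the grasp point. The pads swing forward as they close: fully open they stand 13 mm farther back than shut.
Start: joints at [-0.07, 0.521, -0.036, 1.599, 0.021, 1.021, -0.113], TCP at [0.625, -0, 0.196] pointing down, gripper open.
Joint ranges: [-2.91, 2.91], [-0.3, 2.13], [-1.5, 1.42], [0.17, 2.43], [-1.26, 4.41], [0.16, 1.93], [-2.52, 2.52]. Speed limits (rad/s): [1.89, 1.89, 2.39, 2.39, 3.01, 3.01, 3.01].

### API

Orientations are given as [roll, pitch, yaw] about the fixed x, y, z axes, in that order (R = Rz(yaw) Ry(pitch) Rx(roll)).
In Python, from workcell import bot gives the robot as it stands.
- The arm moves only by the shell command python3 -m crank 'ROWS' [FORCE]. ROWS is a JSON object of lists of equal length, an entry for each row: "travel": the shift along the world's x, y, z in cm, a list of three; "turn": the turn, a rotation vector about the world's x, y, z in degrees, a list of three; "gripper": the closure, from 0 (fully open) to 1 (shut). A call has exactly 5 rows; each row is the pose to reach, as a shift and turn from the pose commanded when the call began; what a row does not reach only later rows make up. A row lasts 1/10 s, in which the tool goes at most 50 mm and 8.59 degrees, less where a joint would pass 70% of its speed; a pose out of reach is approached as far as the arm can. A call with a gripper value outside its range is refused whole. The fingers move at their own pace and stop on an object; FORCE is the grip in N (left out, the last holds). Time passes only in rows, so rows that repeat a pose let the fingers close, or fill a call up. It gives the time, the measured TCP pose, the force, the opening and the grip force at its end, in the units of the state.
- bot.observe(): the state, without advancing time (a new reading comes with each control period).
- bot.grab_frame(name): name is "scene" or "side" or "wrist"; returns a dict with "pixels" (400x640x3 uint8, red, green, blue), "fx", "fy", "cx", "cy" (pixels), "dist" ([k1, k2, p1, p2, k3] as OpenCV has them; the pictures are not rectified), "extrinsics" (4x4, takes a point from world to camera coordinates). Camera axes: x right, y down, z forward; pixel columns grow to the right and rows downward; lengths in m; the calibration is good to about 2 mm. A picture is of the moment at which its call begins. There is no depth.
- bot.job_done(): hands the job in; it is judged then, once.
The state is a dict: "clock": time; "qpos": joint angles; "qd": joint speeds; "joint_efforts": joint torques, N m; "position": TCP position; "tool_rot": TCP orientation; "force": force on the tool from outside, world axes, zero at the start; "moment": the same for the moment, N m; "grip_width": finger opening in m; "finger_force": force on a finger pad.
Only numpy, scipy, OpenCV 4.12 (cv2) and the standard library are available. Lean on these libraries where they do the work, as an engineer would, in place of code of your own. Each camera call takes 0.05 s, during which the arm holds its last target. There are 200 camera calls.

## Working session

There is one attempt and no reset: what is moved stays moved. The work goes in short steps, Python scripts to look and compute and a shell command to move; the robot and the scene stay as the last step left them, time stands still between calls to the robot, and variables do not carry over. Pictures are saved under pics/ and viewed, at most 10 in all, crops included, and the job is handed in when it is done.

```bash
mkdir -p pics; ls; cat > h.py <<'E'
import numpy as np, cv2
from workcell import bot
def grab(n):
    f=bot.grab_frame(n); 
    f["K"]=np.array([[f["fx"],0,f["cx"]],[0,f["fy"],f["cy"]],[0,0,1.]]); f["E"]=np.array(f["extrinsics"]); f["d"]=np.array(f["dist"],float)
    return f
def ray(f,uv):
    p=cv2.undistortPoints(np.array([[uv]],float),f["K"],f["d"])[0,0]
    R,t=f["E"][:3,:3],f["E"][:3,3]
    d=R.T@np.array([p[0],p[1],1]); return -R.T@t,d/np.linalg.norm(d)
def plane(f,uv,z):
    o,d=ray(f,uv); return o+d*(z-o[2])/d[2]
def tri(*fu):
    A=np.zeros((3,3));b=np.zeros(3)
    for f,uv in fu:
        o,d=ray(f,uv);P=np.eye(3)-np.outer(d,d);A+=P;b+=P@o
    x=np.linalg.solve(A,b)
    return x,[np.linalg.norm((np.eye(3)-np.outer(ray(f,u)[1],ray(f,u)[1]))@(x-ray(f,u)[0])) for f,u in fu]
def proj(f,X):
    R,t=f["E"][:3,:3],f["E"][:3,3]
    return cv2.projectPoints(np.array(X,float).reshape(-1,1,3),cv2.Rodrigues(R)[0],t,f["K"],f["d"])[0][:,0]
def save(f,name): cv2.imwrite("pics/"+name,np.ascontiguousarray(np.array(f["pixels"])[:,:,::-1]))
E
python3 - <<'E'
from h import *
for n in("scene","side"):
    f=grab(n); save(f,n+"0.png"); np.save(n+"0.npy",f,allow_pickle=True)
    print(n,f["fx"],f["d"],-f["E"][:3,:3].T@f["E"][:3,3],f["E"][2,:3])
print(bot.observe())
E
```

```text
pics
scene 393.55008999912957 [0.00856365 0.         0.         0.         0.        ] [0.87677605 0.66554023 0.908171  ] [-0.3658033  -0.62723107 -0.68758209]
side 370.4190980920792 [-0.02343376  0.          0.          0.          0.        ] [ 0.01081945 -0.65831538  0.67541095] [ 0.5241413   0.67666922 -0.51710218]
{'clock': 0.1, 'qpos': array([-0.07015855,  0.52193556, -0.03632889,  1.59993171,  0.02116669,
        1.02106859, -0.11282182]), 'qd': array([ 0.00097443, -0.00094809, -0.00103669, -0.00084783,  0.00121588,
        0.0013819 ,  0.00059492]), 'joint_efforts': array([ 6.00351588e-03, -9.28489351e+01,  1.98515877e+00, -3.70530617e+01,
        1.82421418e-02,  5.33716375e-03, -2.83208755e-05]), 'position': array([ 6.24683352e-01, -4.90057988e-05,  1.95701923e-01]), 'tool_rot': array([-3.14063335e+00,  3.62977447e-05,  1.57070559e+00]), 'force': array([ 0.40284446, -0.06665953,  0.04803483]), 'moment': array([-0.01583875,  0.00976737, -0.0081183 ]), 'finger_force': 0.0, 'grip_width': 0.08519496508209314}
```

View pics/scene0.png

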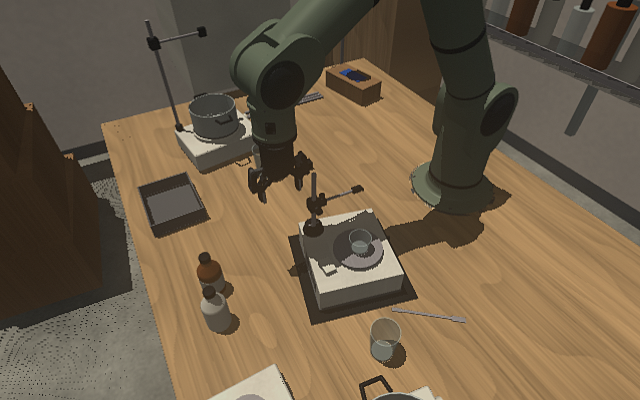

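View pics/side0.png

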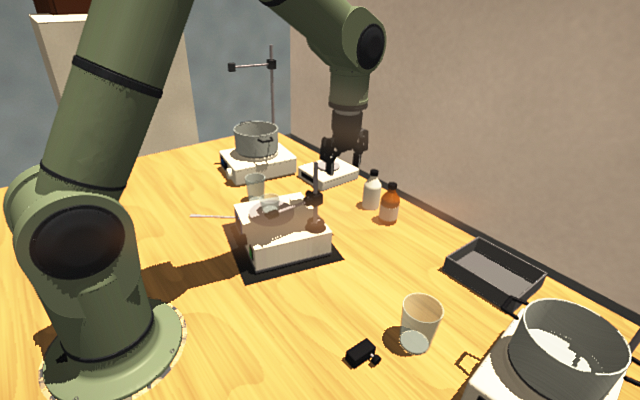

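The scene view shows the rod top near (313,174), the clip near (358,189) and the collar near (313,228). In the side view the rod top is near (316,164) and the boss near (314,199). I'll enlarge both for exact pixels.

```bash
python3 - <<'E'
import cv2,numpy as np
a=cv2.imread("pics/scene0.png")[160:310,280:420]; b=cv2.imread("pics/side0.png")[150:280,225:350]
b=cv2.copyMakeBorder(b,0,20,0,0,cv2.BORDER_CONSTANT)
c=np.hstack([cv2.resize(a,None,fx=3,fy=4,interpolation=0)[:, :],cv2.resize(b,None,fx=3,fy=4,interpolation=0)])
print(c.shape);cv2.imwrite("pics/crop0.png",c)
E
```

```text
(600, 795, 3)
```

View pics/crop0.png

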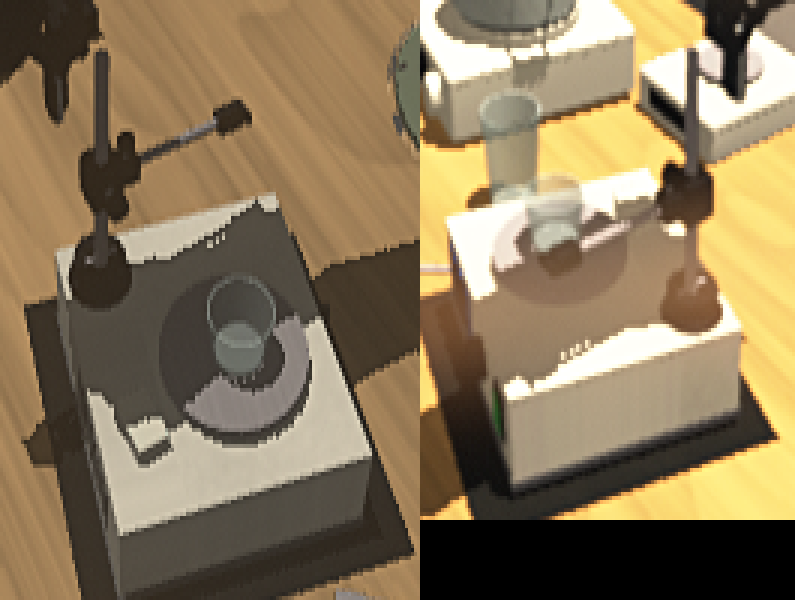

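```bash
python3 - <<'E'
from h import *
s=np.load("scene0.npy",allow_pickle=True).item(); d=np.load("side0.npy",allow_pickle=True).item()
np.set_printoptions(precision=4,suppress=True)
top,r=tri((s,(314,173)),(d,(316,162.7)));print("top",top,r)
clip,r=tri((s,(358.5,189)),(d,(271.7,213.3)));print("clip",clip,r)
print("plate s",plane(s,(358.3,248),.1),"side",plane(d,(225+(490+627-840)/6,150+(175+305)/8),.1))
for uv in[(299.3,222.5),(371.7,208.7),(319.7,293.3),(403.7,274.3)]:print("s corner",plane(s,uv,.085))
for uv in[(235,202.5),(301.7,192.5),(332.3,231),(253.3,250)]:print("d corner",plane(d,uv,.085))
print(plane(s,(313.6,224.5),.106),plane(d,(225+273/3,150+288/4),.106))
E
```

```text
top [0.5387 0.0098 0.2852] [np.float64(0.0024507737035356597), np.float64(0.002450773703535669)]
clip [0.4079 0.0179 0.1787] [np.float64(0.003400536231132574), np.float64(0.0034005362311325263)]
plate s [0.4793 0.1412 0.1   ] side [0.4822 0.1388 0.1   ]
s corner [ 0.567  -0.0284  0.085 ]
s corner [0.3573 0.0275 0.085 ]
s corner [0.6286 0.202  0.085 ]
s corner [0.4187 0.2584 0.085 ]
d corner [0.4264 0.2613 0.085 ]
d corner [0.6326 0.1943 0.085 ]
d corner [ 0.5743 -0.031   0.085 ]
d corner [0.3551 0.0214 0.085 ]
[0.5441 0.0154 0.106 ] [0.5452 0.006  0.106 ]
```

```bash
python3 -m crank '{"travel":[[0,0,5],[0,0,10],[0,0,13],[-4,0.5,13],[-8.2,1.1,13]],"turn":[[0,0,0],[0,0,0],[0,0,0],[0,0,0],[0,0,0]],"gripper":[0,0,0,0,0]}' 40
python3 -m crank '{"travel":[[0,0,0],[0,0,0],[0,0,0],[0,0,0],[0,0,0]],"turn":[[0,0,0],[0,0,0],[0,0,0],[0,0,0],[0,0,0]],"gripper":[0,0,0,0,0]}' 40
python3 - <<'E'
from h import *
f=grab("wrist");save(f,"w1.png");np.save("w1.npy",f,allow_pickle=True)
o=bot.observe();print(o["clock"],o["position"],o["tool_rot"],-f["E"][:3,:3].T@f["E"][:3,3],f["E"][2,:3]); print(proj(f,[[.5387,.0098,.285],[.5466,.0124,.106],[.408,.018,.18],[.4807,.14,.1]]))
E
```

```text
clock: 0.6
position: [0.5423, 0.011, 0.3261]
tool_rot: [3.141, -0.0, 1.57]
force: [1.0, -0.0, -0.5]
grip_width: 0.0852
finger_force: 0.0
clock: 1.1
position: [0.5435, 0.0109, 0.3257]
tool_rot: [-3.141, 0.0, 1.571]
force: [0.1, -0.4, 0.0]
grip_width: 0.0852
finger_force: 0.0
1.15 [0.54331512 0.01088245 0.32579156] [-3.14093912e+00  8.66733853e-05  1.57053885e+00] [0.54233428 0.08909    0.50475851] [-0.00110986 -0.30577741 -0.95210238]
[[316.34007519 204.20962684]
 [324.80624406 153.39736245]
 [190.65422678 161.94013069]
 [267.80450501  43.02241687]]
```

View pics/w1.png

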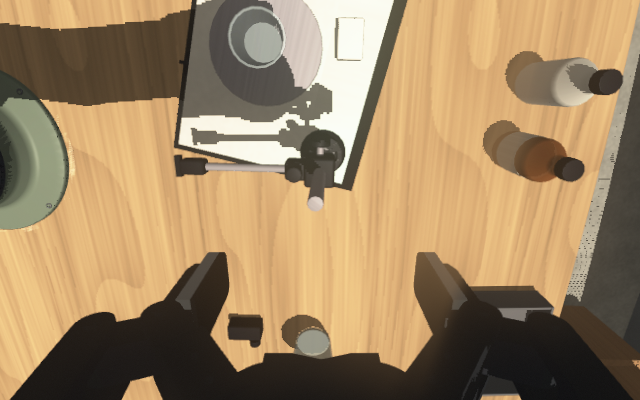

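The wrist view shows the rod top at (315,204), as predicted, the collar at (323,150) and the clip end at (178,166). The rod leans slightly towards the robot, and the tool is centred well enough to descend and grip.

```bash
python3 -m crank '{"travel":[[-0.1,0,-3],[-0.1,0,-6],[-0.1,0,-9],[-0.1,0,-9],[-0.1,0,-9]],"turn":[[0,0,0],[0,0,0],[0,0,0],[0,0,0],[0,0,0]],"gripper":[0,0,0,0,0.5]}' 80
python3 -m crank '{"travel":[[0,0,0],[0,0,0],[0,0,0],[0,0,0],[0,0,0]],"turn":[[0,0,0],[0,0,0],[0,0,0],[0,0,0],[0,0,0]],"gripper":[1,1,1,1,1]}' 80
python3 -m crank '{"travel":[[0,0,0],[0,0,0],[0,0,0],[0,0,0],[0,0,0]],"turn":[[0,0,0],[0,0,0],[0,0,0],[0,0,0],[0,0,0]],"gripper":[1,1,1,1,1]}' 80
python3 -c "
from h import *
o=bot.observe();print(o['moment'],o['force'])"
```

```text
clock: 1.65
position: [0.5423, 0.011, 0.2368]
tool_rot: [-3.141, 0.0, 1.571]
force: [0.7, -0.5, 1.5]
grip_width: 0.0732
finger_force: 0.0
clock: 2.15
position: [0.5422, 0.011, 0.2365]
tool_rot: [3.141, -0.0, 1.571]
force: [0.4, -0.9, 1.2]
grip_width: 0.0077
finger_force: 78.2
clock: 2.65
position: [0.542, 0.011, 0.2362]
tool_rot: [-3.142, -0.0, 1.571]
force: [0.1, 1.0, 0.5]
grip_width: 0.0083
finger_force: 78.3
[ 0.01095983 -0.23103018  0.05346695] [0.08103633 0.95772913 0.54823829]
```

```bash
python3 -m crank '{"travel":[[0,0,-0.5],[0,0,-1],[0,0,-1.5],[0,0,-1.8],[0,0,-2.1]],"turn":[[0,0,0],[0,0,0],[0,0,0],[0,0,0],[0,0,0]],"gripper":[1,1,1,1,1]}' 80
python3 -m crank '{"travel":[[0,0,0],[0,0,0],[0,0,0],[0,0,0],[0,0,0]],"turn":[[0,0,0],[0,0,0],[0,0,0],[0,0,0],[0,0,0]],"gripper":[1,1,1,1,1]}' 80
python3 - <<'E'
from h import *
a=[]
for n in("wrist","side","scene"):
    f=grab(n);np.save(n+"2.npy",f,allow_pickle=True); a.append(f["pixels"][:,:,::-1])
a=[a[0][60:360,180:460],cv2.resize(a[1][130:255,240:350],None,fx=2.4,fy=2.4,interpolation=0),cv2.resize(a[2][150:275,290:390],None,fx=2.4,fy=2.4,interpolation=0)]
cv2.imwrite("pics/c2.png",np.hstack(a)); print(a[0].shape,a[1].shape,a[2].shape)
E
```

```text
clock: 3.15
position: [0.5422, 0.011, 0.215]
tool_rot: [3.141, -0.0, 1.571]
force: [-1.7, 0.1, 9.4]
grip_width: 0.0082
finger_force: 79.1
clock: 3.65
position: [0.5422, 0.011, 0.2152]
tool_rot: [3.141, -0.0, 1.571]
force: [-1.0, 0.2, 9.2]
grip_width: 0.0085
finger_force: 79.1
(300, 280, 3) (300, 264, 3) (300, 240, 3)
```

View pics/c2.png

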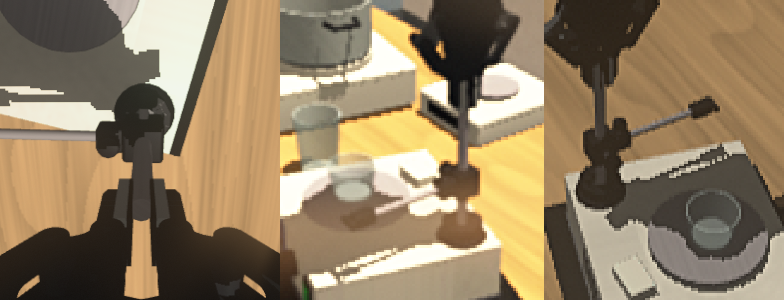

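The rod is held and pressed down by about 21 mm. The 9 N reading matches the spring less the rod's weight, so I'll turn it clockwise.

```bash
python3 -m crank '{"travel":[[0,0,0],[0,0,0],[0,0,0],[0,0,0],[0,0,0]],"turn":[[0,0,-6],[0,0,-12],[0,0,-18],[0,0,-24],[0,0,-30]],"gripper":[1,1,1,1,1]}' 80
python3 -c "
from h import *
o=bot.observe();print(o['moment'],o['force'])"
```

```text
clock: 4.3
position: [0.5422, 0.011, 0.2152]
tool_rot: [3.141, -0.0, 1.043]
force: [-0.2, 0.2, 7.9]
grip_width: 0.0086
finger_force: 79.1
[0.05038384 0.03901522 0.0692693 ] [-0.15049     0.23707002  7.87113175]
```

```bash
python3 -m crank '{"travel":[[0,0,0],[0,0,0],[0,0,0],[0,0,0],[0,0,0]],"turn":[[0,0,-6],[0,0,-12],[0,0,-18],[0,0,-24],[0,0,-28]],"gripper":[1,1,1,1,1]}' 80
python3 - <<'E'
from h import *
o=bot.observe();print(o['moment'],o['force'],o['tool_rot'])
a=[]
for n in("side","scene"):
    f=grab(n);np.save(n+"3.npy",f,allow_pickle=True); a.append(f["pixels"][:,:,::-1])
a=[cv2.resize(a[0][140:270,225:350],None,fx=3,fy=4,interpolation=0),cv2.resize(a[1][150:280,280:415],None,fx=3,fy=4,interpolation=0)]
cv2.imwrite("pics/c3.png",np.hstack(a)); print(a[0].shape,a[1].shape)
E
```

```text
clock: 4.8
position: [0.5422, 0.0111, 0.2152]
tool_rot: [3.141, -0.001, 0.554]
force: [0.1, -0.4, 9.2]
grip_width: 0.0081
finger_force: 79.1
[ 0.21525826 -0.02467388  0.06429517] [ 0.08672861 -0.41762092  9.16475471] [ 3.14135275e+00 -5.67509528e-04  5.54271788e-01]
(520, 375, 3) (520, 405, 3)
```

View pics/c3.png

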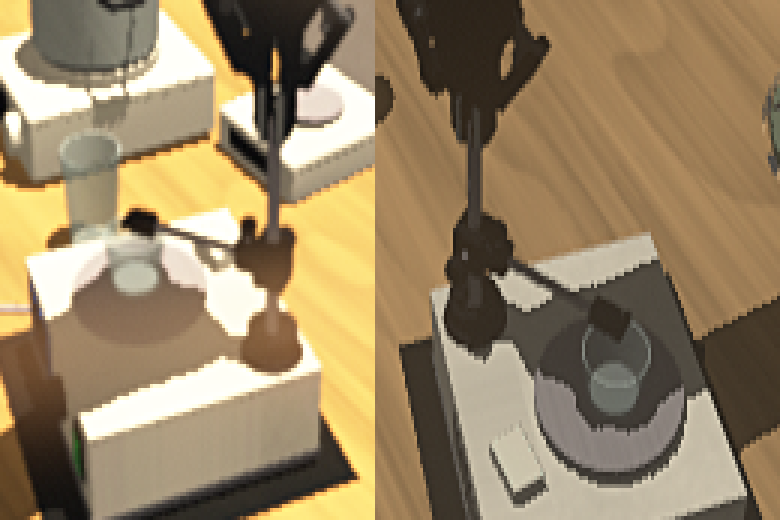

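The arm now swings over the plate: the clip is at side (272,195) and scene (359,229), with the rod still upright. I'll measure the arm angle and turn on gently to feel for the stop.

```bash
python3 - <<'E'
from h import *
s=np.load("scene3.npy",allow_pickle=True).item(); d=np.load("side3.npy",allow_pickle=True).item()
c,r=tri((s,(359.3,229.5)),(d,(271.7,195.5)));print(c,r)
b=np.array([.5435,.0115]);v=c[:2]-b;print(np.degrees(np.arctan2(v[1],v[0])),np.linalg.norm(v))
E
python3 -m crank '{"travel":[[0,0,0],[0,0,0],[0,0,0],[0,0,0],[0,0,0]],"turn":[[0,0,-1],[0,0,-2],[0,0,-3],[0,0,-3],[0,0,-3]],"gripper":[1,1,1,1,1]}' 80
python3 -c "
from h import *
o=bot.observe();print(o['moment'],o['force'],o['tool_rot'])"
```

```text
[0.47513233 0.12728411 0.15669933] [np.float64(0.0033490123673938096), np.float64(0.00334901236739365)]
120.56080689865942 0.13446225765581
clock: 5.4
position: [0.5422, 0.0111, 0.2152]
tool_rot: [3.141, -0.001, 0.506]
force: [-0.8, 0.3, 9.3]
grip_width: 0.0081
finger_force: 79.1
[ 0.09825153  0.01202782 -0.01718749] [-0.80697685  0.3375376   9.2818791 ] [ 3.14141761e+00 -5.60679674e-04  5.06097792e-01]
```

```bash
python3 -m crank '{"travel":[[0,0,0],[0,0,0],[0,0,0],[0,0,0],[0,0,0]],"turn":[[0,0,-1],[0,0,-2],[0,0,-3],[0,0,-3],[0,0,-3]],"gripper":[1,1,1,1,1]}' 80
python3 -c "
from h import *
o=bot.observe();print(o['moment'],o['force'],o['tool_rot'])"
```

```text
clock: 5.9
position: [0.5423, 0.0111, 0.2152]
tool_rot: [3.141, -0.001, 0.454]
force: [-0.2, 1.1, 8.4]
grip_width: 0.0079
finger_force: 79.1
[0.14729604 0.03853212 0.01963652] [-0.23179351  1.10700686  8.36191765] [ 3.14141300e+00 -6.27271150e-04  4.53724063e-01]
```

```bash
python3 -m crank '{"travel":[[0,0,0],[0,0,0],[0,0,0],[0,0,0],[0,0,0]],"turn":[[0,0,-1],[0,0,-2],[0,0,-3],[0,0,-3],[0,0,-3]],"gripper":[1,1,1,1,1]}' 80
python3 -c "
from h import *
o=bot.observe();print(o['moment'],o['force'],o['tool_rot'])"
```

```text
clock: 6.4
position: [0.5424, 0.0111, 0.2152]
tool_rot: [3.141, -0.001, 0.401]
force: [0.4, 0.8, 8.0]
grip_width: 0.0085
finger_force: 79.0
[ 0.17476375 -0.10879573  0.08722149] [0.40089414 0.83076436 7.98335444] [ 3.14137545e+00 -8.44785449e-04  4.01420105e-01]
```

```bash
python3 - <<'E'
from h import *
a=[]
for n in("side","scene"):
    f=grab(n);np.save(n+"4.npy",f,allow_pickle=True); a.append(f["pixels"][:,:,::-1])
a=[cv2.resize(a[0][180:230,250:340],None,fx=8,fy=6,interpolation=0),cv2.resize(a[1][190:240,290:380],None,fx=8,fy=6,interpolation=0)]
cv2.imwrite("pics/c4.png",np.vstack(a))
E
```

```text
(no output)
```

View pics/c4.png

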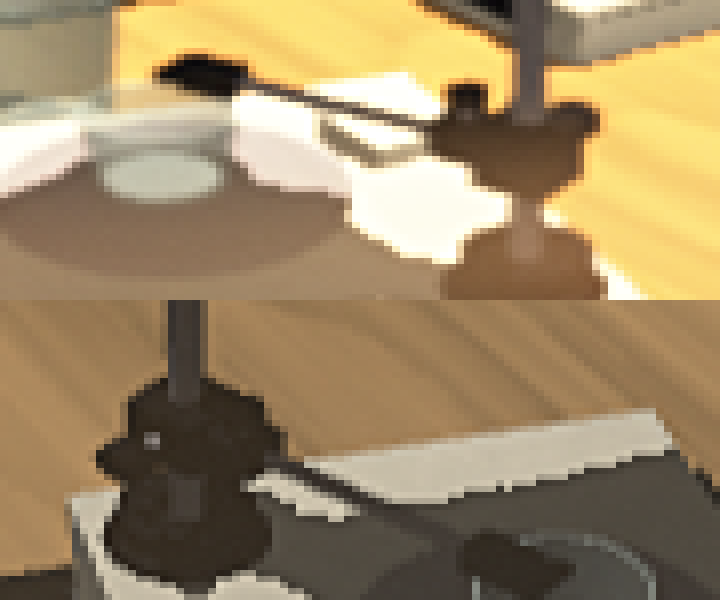

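The clip centre is now at side (275,192) and scene (354,234), and the boss at side (316,204) and scene (313,215).

```bash
python3 - <<'E'
from h import *
s=np.load("scene4.npy",allow_pickle=True).item(); d=np.load("side4.npy",allow_pickle=True).item()
c,r=tri((s,(354.4,233.7)),(d,(275.4,192.3)));b,q=tri((s,(313.3,215)),(d,(316.2,204)));print(c,r,b,q)
v=c[:2]-b[:2];print(np.degrees(np.arctan2(v[1],v[0])),np.linalg.norm(v))
# clip at known height .157
for f,u,w in((s,(354.4,233.7),(313.3,215)),(d,(275.4,192.3),(316.2,204))):
  v=plane(f,u,.157)-plane(f,w,b[2]);print(np.degrees(np.arctan2(v[1],v[0])))
E
```

```text
[0.49323464 0.13434886 0.15790472] [np.float64(0.0022656470797571913), np.float64(0.0022656470797573)] [0.55139954 0.02143054 0.15384079] [np.float64(0.0037342569937381326), np.float64(0.003734256993738298)]
117.25326609560419 0.12701851502235556
117.4883903643294
117.29826892222336
```

The arm has followed the tool to about the stop, some 5° past the notch direction. I'll ease back 3°, let it rise, then feel for the roof in 1 mm steps.

```bash
python3 -m crank '{"travel":[[0,0,0],[0,0,0],[0,0,0.3],[0,0,0.6],[0,0,0.8]],"turn":[[0,0,2],[0,0,3],[0,0,3],[0,0,3],[0,0,3]],"gripper":[1,1,1,1,1]}' 80
python3 -m crank '{"travel":[[0,0,0],[0,0,0],[0,0,0],[0,0,0],[0,0,0.1]],"turn":[[0,0,0],[0,0,0],[0,0,0],[0,0,0],[0,0,0]],"gripper":[1,1,1,1,1]}' 80
python3 -c "
from h import *
o=bot.observe();print(o['moment'],o['force'],o['tool_rot'])"
```

```text
clock: 7.0
position: [0.5422, 0.011, 0.2232]
tool_rot: [3.141, -0.0, 0.454]
force: [0.6, 1.0, 5.3]
grip_width: 0.008
finger_force: 78.9
clock: 7.5
position: [0.542, 0.011, 0.2239]
tool_rot: [3.141, -0.0, 0.454]
force: [0.2, 1.1, 5.6]
grip_width: 0.008
finger_force: 78.8
[-0.02414931 -0.12007375  0.0106844 ] [0.24335439 1.0942312  5.58696981] [ 3.14148644e+00 -1.53750143e-05  4.53707670e-01]
```

```bash
python3 -m crank '{"travel":[[0,0,0.1],[0,0,0.1],[0,0,0.1],[0,0,0.1],[0,0,0.1]],"turn":[[0,0,0],[0,0,0],[0,0,0],[0,0,0],[0,0,0]],"gripper":[1,1,1,1,1]}'
```

```text
clock: 8.0
position: [0.5421, 0.011, 0.225]
tool_rot: [3.141, -0.0, 0.454]
force: [-0.1, -0.2, 5.8]
grip_width: 0.008
finger_force: 78.8
```

```bash
python3 -m crank '{"travel":[[0,0,0.1],[0,0,0.1],[0,0,0.1],[0,0,0.1],[0,0,0.1]],"turn":[[0,0,0],[0,0,0],[0,0,0],[0,0,0],[0,0,0]],"gripper":[1,1,1,1,1]}'
```

```text
clock: 8.5
position: [0.5421, 0.0109, 0.2261]
tool_rot: [3.141, -0.0, 0.454]
force: [0.7, -1.0, 5.5]
grip_width: 0.0083
finger_force: 78.7
```

```bash
python3 -m crank '{"travel":[[0,0,0.1],[0,0,0.1],[0,0,0.1],[0,0,0.1],[0,0,0.1]],"turn":[[0,0,0],[0,0,0],[0,0,0],[0,0,0],[0,0,0]],"gripper":[1,1,1,1,1]}'
```

```text
clock: 9.0
position: [0.5419, 0.0109, 0.227]
tool_rot: [-3.141, 0.0, 0.454]
force: [0.4, -0.5, -0.5]
grip_width: 0.0078
finger_force: 78.2
```

Contact with the roof: the force fell from +5.5 to -0.5 N.

```bash
python3 -m crank '{"travel":[[0,0,0.04],[0,0,0.04],[0,0,0.04],[0,0,0.04],[0,0,0.04]],"turn":[[0,0,0],[0,0,0],[0,0,0],[0,0,0],[0,0,0]],"gripper":[1,1,1,1,1]}'
```

```text
clock: 9.5
position: [0.5418, 0.0109, 0.2273]
tool_rot: [-3.141, 0.001, 0.454]
force: [2.0, 0.2, -8.5]
grip_width: 0.0084
finger_force: 78.0
```

```bash
python3 -m crank '{"travel":[[0,0,0.03],[0,0,0.03],[0,0,0.03],[0,0,0.03],[0,0,0.03]],"turn":[[0,0,0],[0,0,0],[0,0,0],[0,0,0],[0,0,0]],"gripper":[1,1,1,1,1]}'
```

```text
clock: 10.0
position: [0.5417, 0.011, 0.2276]
tool_rot: [-3.141, 0.001, 0.454]
force: [1.2, 0.1, -18.3]
grip_width: 0.008
finger_force: 77.8
```

```bash
python3 -m crank '{"travel":[[0,0,-0.01],[0,0,-0.01],[0,0,-0.01],[0,0,-0.01],[0,0,-0.01]],"turn":[[0,0,0],[0,0,0],[0,0,0],[0,0,0],[0,0,0]],"gripper":[1,1,1,1,1]}'
python3 -m crank '{"travel":[[0,0,0],[0,0,0],[0,0,0],[0,0,0],[0,0,0]],"turn":[[0,0,0],[0,0,0],[0,0,0],[0,0,0],[0,0,0]],"gripper":[1,1,1,1,1]}'
python3 -m crank '{"travel":[[0,0,0],[0,0,0],[0,0,0],[0,0,0],[0,0,0]],"turn":[[0,0,0],[0,0,0],[0,0,0],[0,0,0],[0,0,0]],"gripper":[1,1,1,1,1]}'
```

```text
clock: 10.5
position: [0.5419, 0.011, 0.2277]
tool_rot: [-3.141, 0.0, 0.454]
force: [1.2, 0.4, -20.1]
grip_width: 0.0079
finger_force: 77.8
clock: 11.0
position: [0.5419, 0.011, 0.2277]
tool_rot: [-3.141, 0.0, 0.454]
force: [0.9, 0.6, -22.6]
grip_width: 0.0081
finger_force: 77.7
clock: 11.5
position: [0.542, 0.0109, 0.2278]
tool_rot: [-3.142, 0.0, 0.454]
force: [1.4, 0.2, -24.3]
grip_width: 0.0078
finger_force: 77.7
```

The arm controller is creeping up, so I'm backing off.

```bash
python3 -m crank '{"travel":[[0,0,-0.05],[0,0,-0.05],[0,0,-0.05],[0,0,-0.05],[0,0,-0.05]],"turn":[[0,0,0],[0,0,0],[0,0,0],[0,0,0],[0,0,0]],"gripper":[1,1,1,1,1]}'
```

```text
clock: 12.0
position: [0.5422, 0.011, 0.2275]
tool_rot: [3.141, -0.001, 0.454]
force: [-0.3, -0.9, -15.2]
grip_width: 0.0081
finger_force: 78.7
```

```bash
python3 -m crank '{"travel":[[0,0,0],[0,0,0],[0,0,0],[0,0,0],[0,0,0]],"turn":[[0,0,0],[0,0,0],[0,0,0],[0,0,0],[0,0,0]],"gripper":[1,1,1,1,1]}'
python3 -m crank '{"travel":[[0,0,0],[0,0,0],[0,0,0],[0,0,0],[0,0,0]],"turn":[[0,0,0],[0,0,0],[0,0,0],[0,0,0],[0,0,0]],"gripper":[1,1,1,1,1]}'
```

```text
clock: 12.5
position: [0.5421, 0.011, 0.2274]
tool_rot: [3.142, -0.0, 0.454]
force: [0.4, 0.6, -10.7]
grip_width: 0.0079
finger_force: 79.1
clock: 13.0
position: [0.5421, 0.011, 0.2274]
tool_rot: [3.142, -0.0, 0.454]
force: [0.4, -0.3, -9.0]
grip_width: 0.0079
finger_force: 79.3
```

```bash
python3 -m crank '{"travel":[[0,0,0.03],[0,0,0.03],[0,0,0.03],[0,0,0.03],[0,0,0.03]],"turn":[[0,0,0],[0,0,0],[0,0,0],[0,0,0],[0,0,0]],"gripper":[1,1,1,1,1]}'
python3 -m crank '{"travel":[[0,0,0],[0,0,0],[0,0,0],[0,0,0],[0,0,0]],"turn":[[0,0,0],[0,0,0],[0,0,0],[0,0,0],[0,0,0]],"gripper":[1,1,1,1,1]}'
```

```text
clock: 13.5
position: [0.5419, 0.011, 0.2275]
tool_rot: [-3.141, 0.0, 0.454]
force: [1.3, 0.7, -13.9]
grip_width: 0.0079
finger_force: 78.8
clock: 14.0
position: [0.5419, 0.011, 0.2275]
tool_rot: [-3.142, 0.0, 0.454]
force: [0.7, -0.5, -15.9]
grip_width: 0.0081
finger_force: 78.6
```

```bash
python3 -m crank '{"travel":[[0,0,0],[0,0,0],[0,0,0],[0,0,0],[0,0,0]],"turn":[[0,0,0],[0,0,0],[0,0,0],[0,0,0],[0,0,0]],"gripper":[1,1,1,1,1]}'
python3 -m crank '{"travel":[[0,0,0],[0,0,0],[0,0,0],[0,0,0],[0,0,0]],"turn":[[0,0,0],[0,0,0],[0,0,0],[0,0,0],[0,0,0]],"gripper":[1,1,1,1,1]}'
```

```text
clock: 14.5
position: [0.542, 0.011, 0.2276]
tool_rot: [-3.142, 0.0, 0.454]
force: [0.6, 0.5, -16.6]
grip_width: 0.0078
finger_force: 78.5
clock: 15.0
position: [0.542, 0.011, 0.2276]
tool_rot: [-3.142, 0.0, 0.454]
force: [1.2, 0.5, -17.4]
grip_width: 0.0078
finger_force: 78.5
```

```bash
python3 -m crank '{"travel":[[0,0,-0.03],[0,0,-0.06],[0,0,-0.08],[0,0,-0.08],[0,0,-0.08]],"turn":[[0,0,0],[0,0,0],[0,0,0],[0,0,0],[0,0,0]],"gripper":[1,1,1,1,1]}'
python3 -m crank '{"travel":[[0,0,0],[0,0,0],[0,0,0],[0,0,0],[0,0,0]],"turn":[[0,0,0],[0,0,0],[0,0,0],[0,0,0],[0,0,0]],"gripper":[0.85,0.7,0.5,0.2,0]}'
python3 -m crank '{"travel":[[0,0,0],[0,0,0],[0,0,0],[0,0,0],[0,0,0]],"turn":[[0,0,0],[0,0,0],[0,0,0],[0,0,0],[0,0,0]],"gripper":[0,0,0,0,0]}'
```

```text
clock: 15.5
position: [0.5424, 0.011, 0.2272]
tool_rot: [3.141, -0.001, 0.454]
force: [-0.6, -0.1, -3.6]
grip_width: 0.008
finger_force: 79.9
clock: 16.0
position: [0.5421, 0.011, 0.2269]
tool_rot: [3.142, -0.0, 0.454]
force: [-0.8, -0.2, 0.0]
grip_width: 0.0686
finger_force: 0.0
clock: 16.5
position: [0.542, 0.011, 0.2268]
tool_rot: [-3.142, -0.0, 0.454]
force: [-0.0, -0.0, -0.3]
grip_width: 0.0851
finger_force: 0.0
```

```bash
python3 -m crank '{"travel":[[0,0,2],[0,0,5],[0,0,9],[0,0,12],[0,0,13]],"turn":[[0,0,0],[0,0,0],[0,0,0],[0,0,0],[0,0,0]],"gripper":[0,0,0,0,0]}'
python3 -m crank '{"travel":[[0,0,0],[0,0,0],[0,0,0],[0,0,0],[0,0,0]],"turn":[[0,0,0],[0,0,0],[0,0,0],[0,0,0],[0,0,0]],"gripper":[0,0,0,0,0]}'
python3 - <<'E'
from h import *
a=[]
for n in("side","scene"):
    f=grab(n);np.save(n+"5.npy",f,allow_pickle=True); a.append(f["pixels"][:,:,::-1])
a=[cv2.resize(a[0][140:270,225:350],None,fx=3,fy=4,interpolation=0),cv2.resize(a[1][150:280,280:415],None,fx=3,fy=4,interpolation=0)]
cv2.imwrite("pics/c5.png",np.hstack(a))
E
```

```text
clock: 17.0
position: [0.5428, 0.011, 0.3598]
tool_rot: [3.141, -0.004, 0.454]
force: [-0.7, -0.6, -0.5]
grip_width: 0.0856
finger_force: 0.0
clock: 17.5
position: [0.5418, 0.0109, 0.3562]
tool_rot: [-3.141, 0.001, 0.454]
force: [0.3, -0.8, 0.8]
grip_width: 0.0854
finger_force: 0.0
```

View pics/c5.png

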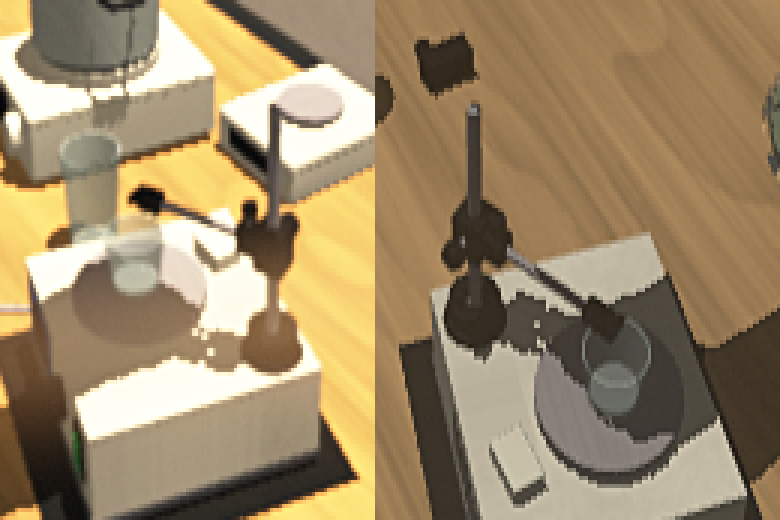

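The rod stands free. Its top is at side (317,166) and scene (313,176), and the clip over the plate is at side (274,190) and scene (356,229). I'll do a quick check and hand in if it looks good.

```bash
python3 - <<'E'
from h import *
s=np.load("scene5.npy",allow_pickle=True).item(); d=np.load("side5.npy",allow_pickle=True).item()
c,_=tri((s,(355.7,229.5)),(d,(274.3,189.8)));t,_=tri((s,(312.7,176.2)),(d,(316.7,166.5)))
v=c[:2]-np.array([.5445,.012]);a=np.degrees(np.arctan2(v[1],v[0]));print(t,c,a)
if .27<t[2]<.287 and 109<a<126: print("done",bot.job_done())
E
```

```text
[0.5410519  0.0083802  0.27465366] [0.48842413 0.13191006 0.16866697] 115.06311568022335
the job is handed in; nothing more can be done
done None
```

The rod is locked in the collar: I pressed it down, turned it clockwise to about the stop (no distinct stop felt), and let it spring up into the notches. I then held a pull of 14–17 N for two seconds (an earlier try crept up to 24 N, under the 25 N limit), released it and handed the job in.

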